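# Charge the grinding jar and hold the gate open

### The arm

A 6-joint arm with a two-finger parallel gripper is mounted at the origin on the work surface. World frame = base frame: x ahead of the robot, y to its left, z up, the work surface at z = 0. Lengths are in mm, angles in degrees, forces in N, time in s.
With the tool pointing down it reaches from about 350 to 850 mm from the base axis. Payload 8.1 kg.
Tool frame: the origin (TCP) lies midway between the tips of the shut fingers; the grasp point (between the pads) lies 19 mm behind it (hold_point_z is the distance from the TCP to the grasp point, in mm); z points along the fingers, y is the direction in which the jaws open and shut (so a half turn about z gives the same grasp; the last joint's range is limited). The gripper opens to 85 mm and grips with 20 to 120 N. Pads are 22 mm wide; open, the fingers measure 114 mm over their backs; the gripper's body (76 mm by 85 mm) begins 54 mm behind the grasp point. The pads swing forward as they close: fully open they stand 13 mm farther back than shut.
Start: joints at [-69.465, 7.471, 85.268, -0, 87.261, -4.893], TCP at [257.644, -541.871, 231.292] pointing down, gripper open.
Joint ranges: [-169.43, 169.43], [-51.17, 129.36], [1.28, 143.12], [-76.62, 256.62], [0, 156.53], [-152.29, 152.29]. Speed limits (degrees/s): [136.94, 136.94, 159.86, 180, 180, 180].

### API

Orientations are given as [roll, pitch, yaw] about the fixed x, y, z axes, in that order (R = Rz(yaw) Ry(pitch) Rx(roll)).
In Python, from bench import sense, snapshot, camera_params, hand_in, hold_point_z gives the robot as it stands.
- The arm moves only by the tool servo_tool, never from a script. Its argument "motion" is a list of rows, each a list of 7 numbers: the finger opening in mm, from 0 to 85.4, then the shift along the tool's x, y, z in mm, then the turn, a rotation vector about the tool's x, y, z in rad. A call has 1 to 10 rows; each row shifts and turns the pose as measured when the row begins, along the tool's axes as they then stand; what a row does not reach is not made up. A row lasts 1/10 s, in which the tool goes at most 50 mm and 8.59 degrees, less where a joint would pass 70% of its speed; a pose out of reach is approached as far as the arm can. A call with a gripper value outside its range is refused whole. The fingers move at their own pace and stop on an object; "force" is the grip in N (left out, the last holds). Time passes only in rows, so rows that do not move let the fingers close. It gives the time, the measured TCP pose, the force and the opening at its end, in the units of the state.
- sense(): the state, without advancing time (a new reading comes with each control period).
- snapshot(name): name is "scene" or "top" or "wrist"; returns the picture (480x640x3 uint8, blue, green, red); there is no depth.
- camera_params(name): a dict with "fx", "fy", "cx", "cy" (pixels), "D" ([k1, k2, p1, p2, k3] as OpenCV has them; the pictures are not rectified), "R" (3x3) and "t" (3): a world point X has camera coordinates R X + t; the wrist camera has in their place "tool_from_camera" (4x4, takes a point from camera to tool coordinates, whose origin is the TCP and whose axes are the flange's). Camera axes: x right, y down, z forward; pixel columns grow to the right and rows downward; lengths in mm; the calibration is good to about 2 mm. A picture is of the moment at which its call begins: read the wrist's pose just before it. camera_params takes no time and is no camera call.
- hand_in(): hands the job in, once; it reports no verdict.
The state is a dict: "time": time; "joint_pos": joint angles; "qd": joint speeds; "joint_efforts": joint torques, N m; "tool_pos": TCP position; "tcp_rot": TCP orientation; "ft_force": force on the tool from outside, world axes, zero at the start; "wrist_torque": the same for the moment, N m; "finger_gap": finger opening in mm.
Only numpy, scipy, OpenCV 4.12 (cv2) and the standard library are available. Lean on these libraries where they do the work, as an engineer would, in place of code of your own. Each camera call takes 0.05 s, during which the arm holds its last target. There are 200 camera calls.

### The job

Tip all six grinding balls from the tray into the funnel of the charging stand while its slide gate is shut, and set the empty tray back down upright on the bench. Then pull the spring-return gate out by its tab until the tab is level with the marker clip on the rail, so that all the balls drop into the jar, and finish while still holding it steady there with the gripper. Leave the other things on the bench where they are.

Things in the scene. Friction and masses are not known exactly. Their poses are not given: they have to be found in the camera images.
- tray_grip (a point): Centre of the black grip bar bridging the loose steel tipping tray (0.2 to 0.3 kg), 68 mm above the tray's underside. Bar: 102 mm along the tray's x, 14 mm thick along y, 24 mm high. Axes: z up, +y the pouring side. Tray: 102 mm wide (x), floor 4 mm thick, side and rear walls 40 mm high, rear end at y = -57 mm. It stands on the bench at the start.
- tray_lip (a point): Middle of the edge of the tray's pouring lip, 94 mm wide, at y = +85 mm in the tray and 24 mm above its underside; axes as the grip's. The lip slopes up to it from the floor at 28 degrees (the side walls stand beside it), so balls roll out only when the tray is tipped lip-down well past 28 degrees; 50 to 60 degrees empties it.
- funnel_mouth (a point): Centre of the round mouth (inner diameter 172 mm, rim 190 mm above the bench) of the steel funnel on the fixed charging stand. It narrows to a throat of 62 mm, closed by the slide gate 93 mm above the bench. Axes of the stand: z up, +y the way the gate is pulled out. The white base reaches from -85 to +85 mm in x and -95 to +325 mm in y from here.
- jar_floor (a point): Centre of the inner floor of the clear jar (fixed, inner radius 55 mm, rim 72 mm above the bench) right under the throat.
- tab (a point): Middle of the gripping part of the gate's black upright pull tab, a plate 50 mm wide along the stand's x, 12 mm thick along y, top 150 mm above the bench; this point is 130 mm above it. A flat bar 30 mm wide (top 93 mm above the bench) joins it to the gate. Axes as the stand's. With the gate shut it is 170 mm along the stand's +y from the funnel's axis; it moves with the gate.
- gate (a joint): How far the slide gate is pulled out along the stand's +y, m: 0 shut, 0.105 at the stop. A spring shuts it: 3 N at shut plus 100 N per m of pull (about 10 N at the clip), with a little friction. The throat is clear for the balls once it is about 60 mm out.
- clip: Small black marker clip (12 mm thick along the stand's y, 18 mm wide, top 104 mm above the bench, thin pointer towards the tab) fixed on the +x guide rail, 55 mm from the gate's centre line; its place along the rail varies (64 to 82 mm of pull). Origin: middle of its underside; axes as the stand's. The tab is at the mark when both their middles are level along the stand's y.
- ball0_center (a point): Centre of white ceramic grinding ball 1 of 6, diameter 20 mm, 16 g, in the tray at the start.
- ball1_center (a point): Centre of white ceramic grinding ball 2 of 6, diameter 20 mm, 16 g, in the tray at the start.
- ball2_center (a point): Centre of white ceramic grinding ball 3 of 6, diameter 20 mm, 16 g, in the tray at the start.
- ball3_center (a point): Centre of white ceramic grinding ball 4 of 6, diameter 20 mm, 16 g, in the tray at the start.
- ball4_center (a point): Centre of white ceramic grinding ball 5 of 6, diameter 20 mm, 16 g, in the tray at the start.
- ball5_center (a point): Centre of white ceramic grinding ball 6 of 6, diameter 20 mm, 16 g, in the tray at the start.
- bottle: amber glass bottle with white cap, 58 mm diameter, 125 mm tall, loose, a bystander; origin at the centre of its underside.
- beaker: open glass beaker, 68 mm diameter, 85 mm tall, loose, a bystander; origin at the centre of its underside.
- spanner: steel spanner lying flat, 150 mm long, loose, a bystander; origin at its middle, on the underside.
- jar: closed white jar, 56 mm diameter, 65 mm tall, loose, a bystander; origin at the centre of its underside.
There are look-alikes about, which are no part of the job. What is meant by the part that bears tray_grip is not red, and is the smaller of those in its own colour.

How it is judged (in metres and radians):
On the way:
1. all six balls are in the funnel, above the shut gate (horizontal distance between each of ball0_center, ball1_center, ball2_center, ball3_center, ball4_center, ball5_center and funnel_mouth below 0.085 m and height (world z) of ball0_center between 0.092 and 0.195 m and height (world z) of ball1_center between 0.092 and 0.195 m and height (world z) of ball2_center between 0.092 and 0.195 m and height (world z) of ball3_center between 0.092 and 0.195 m and height (world z) of ball4_center between 0.092 and 0.195 m and height (world z) of ball5_center between 0.092 and 0.195 m and value of joint gate below 0.01 m), for 0.2 s.
At the end, for the whole second after the job is handed in: The tab's middle is within 7 mm of the clip's middle along the slide, still (under 20 mm/s), and the fingers press on the gate with more than 1.5 N; all six balls lie in the jar; the tray stands upright (within 0.1 rad) on the bench, touched by neither robot nor gate (y of tab in the frame of clip between -0.007 and 0.007 m and velocity of joint gate between -0.02 and 0.02 m/s and contact force between the fingers and gate above 1.5 N and contact force between tray and gate below 0.3 N and contact force between tray and the arm below 0.3 N and contact force between tray and the fingers below 0.3 N and height (world z) of tray_grip between 0.06 and 0.076 m and angle between tray_grip's own z axis and vertical below 0.1 rad and horizontal distance between each of ball0_center, ball1_center, ball2_center, ball3_center, ball4_center, ball5_center and jar_floor below 0.06 m and height (world z) of each of ball0_center, ball1_center, ball2_center, ball3_center, ball4_center, ball5_center below 0.075 m); the arm keeps its last pose, push and grip.
It fails at once if a bystander (bottle, beaker, spanner, jar) is moved more than 30 mm or toppled (distance of any of bottle, beaker, spanner, jar from where it was at the start of the episode above 0.03 m or angle between any of bottle, beaker, spanner, jar's own z axis and vertical above 0.5 rad).
It also fails if it takes over 72 s, if anything falls off the work surface, if the arm or the gripper's body presses on something with over 40 N, if the wrist force passes 120 N, or if a joint passes its speed limit or range.

## Working session

There is one attempt and no reset: what is moved stays moved. The work goes in short steps, Python scripts to look and compute and a tool call to move; the robot and the scene stay as the last step left them, time stands still between calls to the robot, and variables do not carry over. Pictures are saved under pics/ and viewed, about 8 in all and at most 12, crops included, and the job is handed in when it is done.

Besides the shell and the picture viewer there is one more tool, called after "Emit:" in YAML: its name, and indented under it one key for each argument. servo_tool: Moves the arm, as the interface text tells. Its arguments: {"type":"object","properties":{"motion":{"type":"array"},"force":{"type":"number"}},"required":["motion"]}

```bash
mkdir -p pics; ls; python3 - <<'E'
from bench import *
import cv2,numpy as np
s=sense();print(s['time'],s['tool_pos'],s['tcp_rot'],s['finger_gap'],hold_point_z)
for n in('scene','top'):
    i=snapshot(n);cv2.imwrite(f'pics/{n}0.png',i);p=camera_params(n);print(n,{k:np.round(v,4).tolist() for k,v in p.items()})
print(np.round(camera_params('wrist')['tool_from_camera'],3))
E
```

```text
pics
0.0 [ 257.45439634 -541.36204775  230.24563507] [-1.79895963e+02 -7.67773110e-03  2.54296796e+01] 85.16154345562136 18.700000000000003
scene {'fx': 443.48, 'fy': 443.48, 'cx': 321.0612, 'cy': 236.757, 'D': [-0.0314, 0.0, 0.0, 0.0, 0.0], 'R': [[0.85, 0.5268, 0.0061], [0.441, -0.7051, -0.5553], [-0.2882, 0.4747, -0.8316]], 't': [-416.7582, -217.4363, 1216.7357]}
top {'fx': 463.4734, 'fy': 463.4734, 'cx': 317.4708, 'cy': 231.0309, 'D': [0.0297, 0.0, 0.0, 0.0, 0.0], 'R': [[-0.0059, -0.9996, 0.0271], [-0.9935, 0.0028, -0.1135], [0.1134, -0.0276, -0.9932]], 't': [-84.1215, 535.7831, 1101.0144]}
[[-0.00000e+00 -9.46000e-01 -3.24000e-01  8.33900e+01]
 [ 1.00000e+00  0.00000e+00 -1.00000e-03  5.20000e-01]
 [ 1.00000e-03 -3.24000e-01  9.46000e-01 -1.42295e+02]
 [ 0.00000e+00  0.00000e+00  0.00000e+00  1.00000e+00]]
```

View pics/scene0.png

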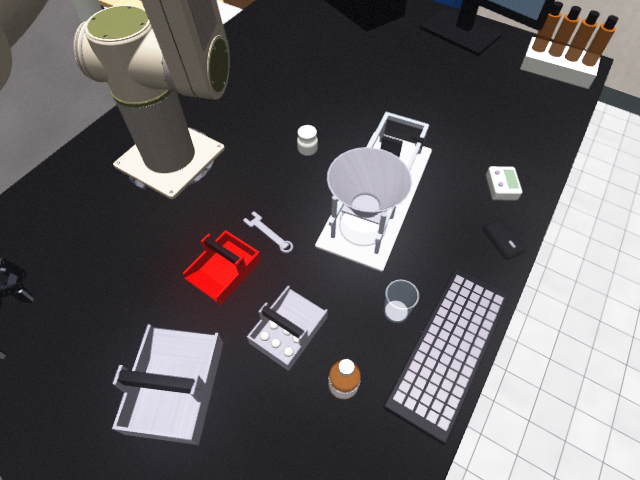

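View pics/top0.png

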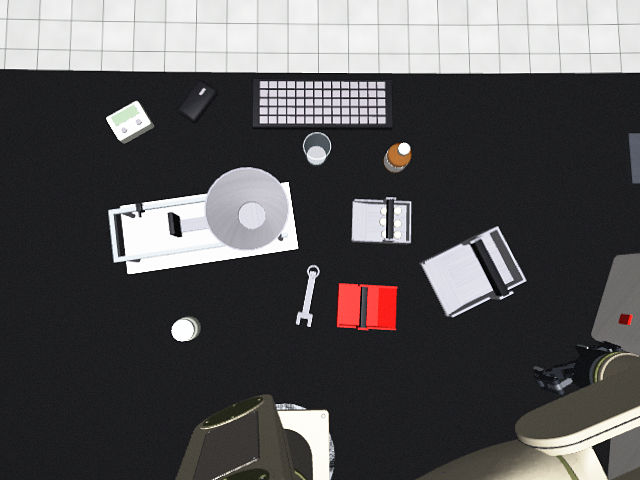

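Candidates for the tray: small steel tray with balls (scene 288,325; top 382,220), large empty steel tray (scene 170,383; top 475,272) and red tray (scene 222,265; top 368,307). The description (not red, smaller of its colour) picks the small steel one, which also holds the balls. The funnel is at top (247,208), the tab at (174,225) and the clip at (140,208).

```bash
cat > h.py <<'E'
import numpy as np,cv2
from bench import *
from scipy.spatial.transform import Rotation as Ro
def cam(n,s=None):
    p=camera_params(n);K=np.array([[p['fx'],0,p['cx']],[0,p['fy'],p['cy']],[0,0,1.]]);D=np.array(p['D'])
    if n!='wrist': return K,D,np.array(p['R']),np.array(p['t'])
    T=np.eye(4);T[:3,:3]=Ro.from_euler('xyz',s['tcp_rot'],degrees=True).as_matrix();T[:3,3]=s['tool_pos']
    W=np.linalg.inv(T@np.array(p['tool_from_camera']));return K,D,W[:3,:3],W[:3,3]
def ray(c,uv,z):
    K,D,R,t=c;u=cv2.undistortPoints(np.array(uv,float).reshape(-1,1,2),K,D).reshape(-1,2)
    d=np.c_[u,np.ones(len(u))]@R;o=-R.T@t
    return o+d*((z-o[2])/d[:,2])[:,None]
def proj(c,X):
    K,D,R,t=c;return cv2.projectPoints(np.array(X,float).reshape(-1,3),cv2.Rodrigues(R)[0],t,K,D)[0].reshape(-1,2)
def rel(s,X):
    """world point -> tool coords"""
    R=Ro.from_euler('xyz',s['tcp_rot'],degrees=True).as_matrix();return R.T@(np.array(X)-s['tool_pos'])
E
python3 - <<'E'
from h import *
a=cv2.imread('pics/top0.png')
t=cv2.resize(a[185:255,335:425],None,fx=6,fy=6,interpolation=cv2.INTER_CUBIC)
g=cv2.resize(a[155:285,100:310],None,fx=3.8,fy=3.8,interpolation=cv2.INTER_CUBIC)
cv2.imwrite('pics/ctray.png',t);cv2.imwrite('pics/cstand.png',g)
E
```

```text
(no output)
```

View pics/ctray.png

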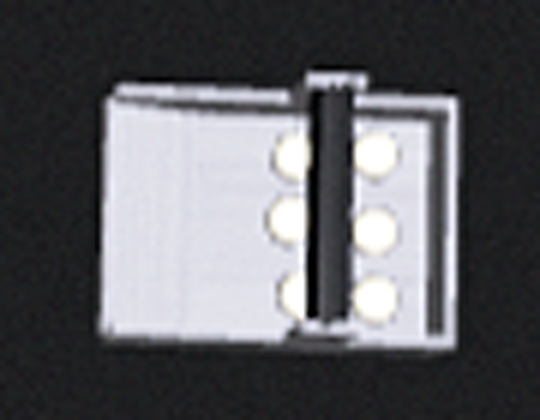

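View pics/cstand.png

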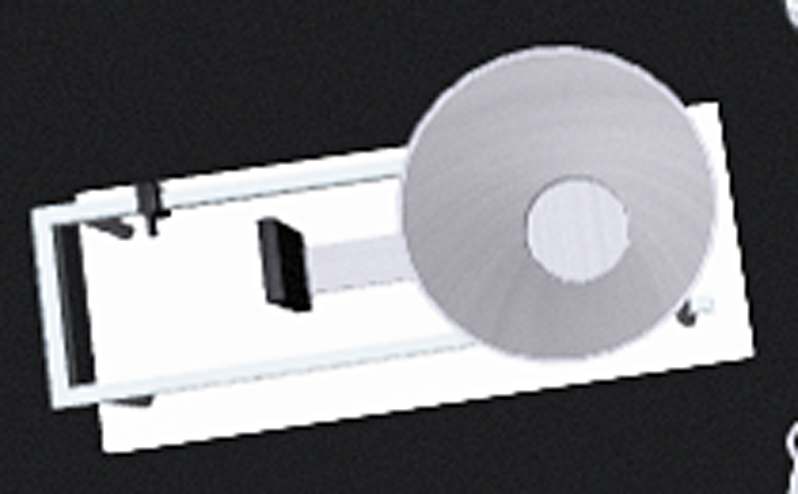

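```bash
python3 - <<'E'
from h import *
c=cam('top');np.set_printoptions(precision=1,suppress=True)
print('campos',-c[2].T@c[3])
T=lambda q:np.array(q,float)/6+[335,185]
G=lambda q:np.array(q,float)/3.8+[100,155]
print('rear rim z40',ray(c,T([[458,98],[455,348]]),40))
print('lip z24',ray(c,T([[108,92],[103,338]]),24), 'z40',ray(c,T([[108,92],[103,338]]),40))
print('bar top ctr z80',ray(c,T([[330,90],[330,320],[345,205]]),80))
print('funnel z190',ray(c,G([558,203]),190),ray(c,G([[401,203],[715,203],[558,46],[558,360]]),190))
print('throat z93',ray(c,G([578,230]),95))
print('base edge z10',ray(c,G([[718,102],[755,355],[105,452],[78,193]]),10))
print('tab top z150',ray(c,G([[259,216],[278,218],[282,302],[308,310]]),150))
print('clip top z104',ray(c,G([[150,183],[152,235],[165,212]]),104))
a=cv2.imread('pics/top0.png')
# white balls
h=cv2.cvtColor(a,cv2.COLOR_BGR2HSV)
s=cv2.imread('pics/scene0.png')
cs=cam('scene');
for n,X in (('grip?',[0,0,0]),):pass
# bystanders rough
print('jar',ray(c,[[184,329]],65),'beaker',ray(c,[[317,156]],0),'bottle',ray(c,[[404,149]],125),'spanner',ray(c,[[313,270],[304,322]],3),'red',ray(c,[[338,284],[397,330]],40))
E
```

```text
campos [ 407.   -55.3 1156.6]
rear rim z40 [[ 607.1 -317.1   40. ]
 [ 504.5 -312.9   40. ]]
lip z24 [[ 612.8 -175.4   24. ]
 [ 510.5 -171.9   24. ]] z40 [[ 609.9 -173.7   40. ]
 [ 509.1 -170.2   40. ]]
bar top ctr z80 [[ 603.3 -257.2   80. ]
 [ 512.2 -255.    80. ]
 [ 557.5 -262.    80. ]]
funnel z190 [[565.6  66.1 190. ]] [[565.6 152.1 190. ]
 [565.5 -20.6 190. ]
 [654.3  67.  190. ]
 [478.6  65.1 190. ]]
throat z93 [[564.6  65.8  95. ]]
base edge z10 [[662.7 -16.   10. ]
 [494.7 -40.3  10. ]
 [434.4 374.2  10. ]
 [601.9 398.1  10. ]]
tab top z150 [[564.8 240.9 150. ]
 [563.6 230.1 150. ]
 [515.3 226.5 150. ]
 [510.7 211.8 150. ]]
clip top z104 [[591.9 319.1 104. ]
 [560.6 316.8 104. ]
 [574.4 309.7 104. ]]
jar [[306.7 221.5  65. ]] beaker [[732.2 -87.3   0. ]] bottle [[ 713.6 -283.6  125. ]] spanner [[441.4 -75.6   3. ]
 [314.8 -53.    3. ]] red [[ 406.6 -134.7   40. ]
 [ 297.5 -273.7   40. ]]
```

Both crops fit the choice: the small steel tray carries six balls, its black bar sits at top ≈(391,219), and its lip points left (+y). Funnel axis is ≈(565,66) with stand yaw ≈8.3°. Moving over the tray.

Emit:
servo_tool:
  motion:
    - [85, 39, -13, 2, 0, 0, 0]
    - [85, 39, -13, 2, 0, 0, 0]
    - [85, 39, -13, 2, 0, 0, 0]
    - [85, 39, -13, 2, 0, 0, 0]
    - [85, 39, -13, 2, 0, 0, 0]
    - [85, 39, -13, 2, 0, 0, 0]
    - [85, 39, -13, 2, 0, 0, 0]
    - [85, 39, -13, 2, 0, 0, 0]
    - [85, 39, -13, 2, 0, 0, 0]
    - [85, 39, -12, 2, 0, 0, 0]

```text
time: 1.1
tool_pos: [559.4, -249.8, 204.3]
tcp_rot: [-179.5, 0.2, 24.8]
ft_force: [0.5, -0.1, -0.9]
finger_gap: 85.0
```

Emit:
servo_tool:
  motion:
    - [85, 0, 0, 0, 0, 0, 0.12]
    - [85, 0, 0, 0, 0, 0, 0.12]
    - [85, 0, 0, 0, 0, 0, 0.12]
    - [85, 0, 0, 0, 0, 0, 0.12]
    - [85, 0, 0, 0, 0, 0, 0]

```text
time: 1.6
tool_pos: [562.3, -241.9, 199.9]
tcp_rot: [-179.4, 0.7, -3.1]
ft_force: [-0.1, -0.7, 0.4]
finger_gap: 85.2
```

```bash
python3 - <<'E'
from h import *
s=sense();i=snapshot('wrist');cv2.imwrite('pics/w1.png',i);np.savez('w1',tool_pos=s['tool_pos'],tcp_rot=s['tcp_rot'])
c=cam('wrist',s);print(s['tool_pos'],s['tcp_rot'],proj(c,[[557.7,-258,80],[557.7,-258,68],[608,-260,80],[507,-256,80]]))
E
```

```text
[ 562.25656116 -241.89826855  199.91726384] [-179.43662912    0.71943819   -3.1205734 ] [[342.10736151 236.12195686]
 [341.40228355 231.37222638]
 [342.49724584 171.51083759]
 [341.73196199 293.74041007]]
```

View pics/w1.png

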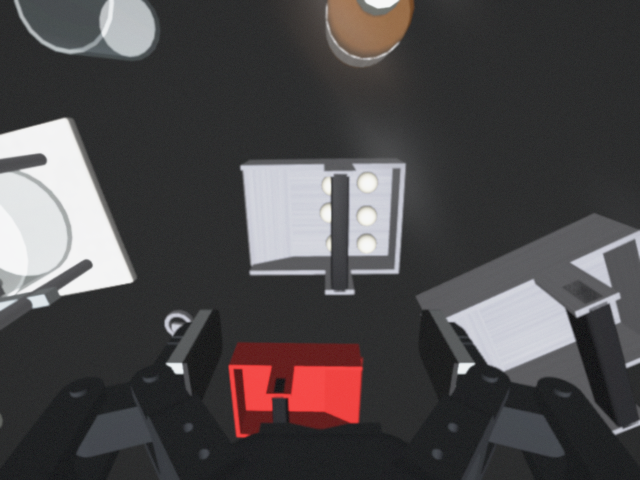

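The bar's top face runs (340,172)–(341,290) in the wrist picture, within 2 px of the predicted place, and all six balls are in the tray. Descending and gripping.

Emit:
servo_tool:
  motion:
    - [85, -2, 8, 30, -0.01, 0.012, -0.02]
    - [85, 0, 8, 30, 0, 0, 0]
    - [85, 0, 0, 30, 0, 0, 0]
    - [85, 0, 0, 30, 0, 0, 0]
    - [85, 0, 0, 25, 0, 0, 0]
    - [85, 0, 0, 5, 0, 0, 0]
    - [85, 0, 0, 0, 0, 0, 0]
  force: 60

```text
time: 2.35
tool_pos: [559.5, -259.3, 46.2]
tcp_rot: [179.9, -0.1, -0.2]
ft_force: [-0.5, -0.2, 1.0]
finger_gap: 84.9
```

Emit:
servo_tool:
  motion:
    - [85, 0, -1, -3, 0, 0, 0.03]
    - [0, 0, 0, 0, 0, 0, 0]
    - [0, 0, 0, 0, 0, 0, 0]
    - [0, 0, 0, 0, 0, 0, 0]
    - [0, 0, 0, 0, 0, 0, 0]
    - [0, 0, 0, 0, 0, 0, 0]
    - [0, 0, 0, 0, 0, 0, 0]
    - [0, 0, 0, 0, 0, 0, 0]
  force: 80

```text
time: 3.15
tool_pos: [563.6, -260.2, 56.9]
tcp_rot: [179.7, -0.7, -1.9]
ft_force: [0.5, -1.1, -0.5]
finger_gap: 12.7
```

Emit:
servo_tool:
  motion:
    - [40, 0, 0, 0, 0, 0, 0]
    - [40, 0, 0, 0, 0, 0, 0]
    - [40, 0, 0, 0, 0, 0, 0]
    - [40, -2, -2, 8, 0, 0, 0]

```text
time: 3.55
tool_pos: [562.5, -258.9, 49.6]
tcp_rot: [179.6, -0.7, -1.9]
ft_force: [0.6, -0.1, -0.3]
finger_gap: 40.0
```

Emit:
servo_tool:
  motion:
    - [0, -1, 0, 1, 0, 0.01, 0]
    - [0, 0, 0, 1, 0, 0, 0]
    - [0, 0, 0, 1, 0, 0, 0]
    - [0, 0, 0, 0, 0, 0, 0]
    - [0, 0, 0, 0, 0, 0, 0]

```text
time: 4.05
tool_pos: [560.5, -258.2, 46.2]
tcp_rot: [179.6, -1.3, -1.9]
ft_force: [-0.2, 0.5, 0.2]
finger_gap: 12.8
```

Emit:
servo_tool:
  motion:
    - [0, 0, 0, -10, 0, -0.02, 0]
    - [0, 0, 0, -20, 0, 0, 0]
    - [0, 0, 0, -30, 0, 0, 0]
    - [0, 0, 0, -35, 0, 0, 0]
    - [0, 0, 0, -35, 0, 0, 0]
    - [0, 0, 0, -35, 0, 0, 0]
    - [0, 0, 0, -30, 0, 0, 0]
    - [0, 0, 0, -20, 0, 0, 0]
    - [0, 0, 0, -10, 0, 0, 0]
    - [0, 0, 0, 0, 0, 0, 0]

```text
time: 5.05
tool_pos: [555.3, -254.6, 268.5]
tcp_rot: [-179.9, 0.8, -2.0]
ft_force: [-0.3, -0.2, -3.3]
finger_gap: 13.0
```

Emit:
servo_tool:
  motion:
    - [0, 0, -8, 0, 0, 0, 0]
    - [0, 0, -15, 0, 0, 0, 0]
    - [0, 0, -22, 0, 0, 0, 0]
    - [0, 0, -25, 0, 0, 0, 0]
    - [0, 0, -25, 0, 0, 0, 0]
    - [0, 0, -25, 0, 0, 0, 0]
    - [0, 0, -20, 0, 0, 0, 0]
    - [0, 0, -15, 0, 0, 0, 0]
    - [0, 0, -10, 0, 0, 0, 0]
    - [0, 0, -5, 0, 0, 0, 0]

```text
time: 6.05
tool_pos: [553.8, -68.0, 252.2]
tcp_rot: [-179.3, 2.2, -1.9]
ft_force: [0.2, -1.2, -2.8]
finger_gap: 12.9
```

```bash
cat >> h.py <<'E'
LIP=np.array([0,-85,22.])
def tilt(goal,ang,N):
    """rows from now to put the lip at goal with the tilt ang(deg, lip-down) and level roll, tool axes"""
    s=sense();R=Ro.from_euler('xyz',s['tcp_rot'],degrees=True);p=np.array(s['tool_pos'])
    print('t',s['time'],'tcp',np.round(p,1),np.round(s['tcp_rot'],1),'lip',np.round(p+R.apply(LIP),1),'J',np.round(s['joint_pos']),'F',np.round(s['ft_force'],1),'gap',round(s['finger_gap'],1))
    Rg=Ro.from_euler('xyz',[180-ang,0,-2],degrees=True)
    w=(R.inv()*Rg).as_rotvec();l0=p+R.apply(LIP);Rk,pk=R,p
    for k in range(1,N+1):
        Rn=R*Ro.from_rotvec(w*k/N);pn=l0+(np.array(goal)-l0)*k/N-Rn.apply(LIP)
        print([0]+np.round(Rk.inv().apply(pn-pk),1).tolist()+np.round(w/N,3).tolist());Rk,pk=Rn,pn
E
python3 - <<'E'
from h import *
s=sense();i=snapshot('wrist');cv2.imwrite('pics/w2.png',i)
tilt([563,15,235],26,8)
E
```

```text
t 6.1 tcp [553.9 -67.6 252.2] [-179.3    2.2   -1.9] lip [555.8  17.6 231.3] J [-12.   3.  88.   0.  91.  79.] F [ 0.3  0.9 -3.3] gap 12.7
[0, 0.7, -1.1, -5.4, -0.058, 0.005, 0.001]
[0, 0.7, -1.1, -5.4, -0.058, 0.005, 0.001]
[0, 0.7, -1.1, -5.4, -0.058, 0.005, 0.001]
[0, 0.7, -1.1, -5.3, -0.058, 0.005, 0.001]
[0, 0.7, -1.0, -5.3, -0.058, 0.005, 0.001]
[0, 0.7, -1.0, -5.3, -0.058, 0.005, 0.001]
[0, 0.7, -1.0, -5.3, -0.058, 0.005, 0.001]
[0, 0.7, -1.0, -5.2, -0.058, 0.005, 0.001]
```

View pics/w2.png

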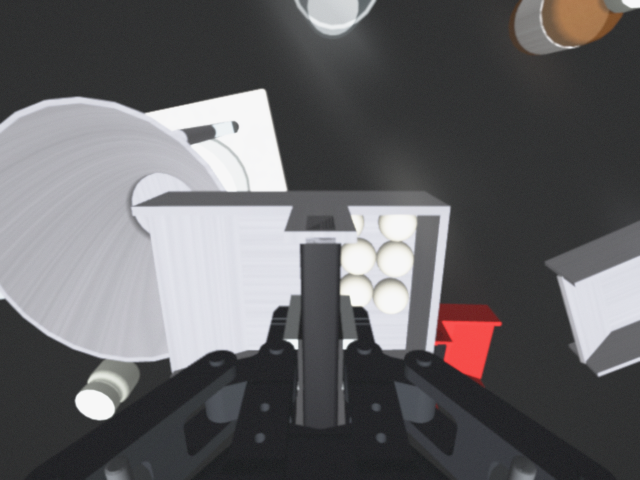

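The tray is level above the funnel rim, gripped mid-bar, and all six balls lie at the rear (≈360–400, 220–295). The lip edge overlaps the funnel mouth (≈150,205). Tilting in stages.

Emit:
servo_tool:
  motion:
    - [0, 0.7, -1, -5.3, -0.058, 0.005, 0]
    - [0, 0.7, -1, -5.3, -0.058, 0.005, 0]
    - [0, 0.7, -1, -5.3, -0.058, 0.005, 0]
    - [0, 0.7, -1, -5.3, -0.058, 0.005, 0]
    - [0, 0.7, -1, -5.3, -0.058, 0.005, 0]
    - [0, 0.7, -1, -5.3, -0.058, 0.005, 0]
    - [0, 0.7, -1, -5.3, -0.058, 0.005, 0]
    - [0, 0.7, -1, -5.3, -0.058, 0.005, 0]

```text
time: 6.9
tool_pos: [561.4, -58.7, 292.9]
tcp_rot: [153.1, -0.2, -2.0]
ft_force: [-0.5, 0.1, -2.9]
finger_gap: 13.1
```

```bash
python3 -c "
from h import *
tilt([564,20,208],40,7)"
```

```text
t 6.9 tcp [561.4 -58.7 292.9] [153.1  -0.2  -2. ] lip [563.9   7.1 234.9] J [  6.   3.  87. -27.  93.  97.] F [-0.5  0.1 -2.9] gap 13.1
[0, -0.0, -4.1, -0.2, -0.033, -0.0, -0.0]
[0, -0.0, -4.2, -0.3, -0.033, -0.0, -0.0]
[0, -0.0, -4.3, -0.4, -0.033, -0.0, -0.0]
[0, -0.0, -4.4, -0.5, -0.033, -0.0, -0.0]
[0, -0.0, -4.4, -0.6, -0.033, -0.0, -0.0]
[0, -0.0, -4.5, -0.8, -0.033, -0.0, -0.0]
[0, -0.0, -4.6, -0.9, -0.033, -0.0, -0.0]
```

Emit:
servo_tool:
  motion:
    - [0, 0, -4.1, -0.2, -0.033, 0, 0]
    - [0, 0, -4.2, -0.3, -0.033, 0, 0]
    - [0, 0, -4.3, -0.4, -0.033, 0, 0]
    - [0, 0, -4.4, -0.5, -0.033, 0, 0]
    - [0, 0, -4.4, -0.6, -0.033, 0, 0]
    - [0, 0, -4.5, -0.8, -0.033, 0, 0]
    - [0, 0, -4.6, -0.9, -0.033, 0, 0]

```text
time: 7.6
tool_pos: [564.2, -32.7, 280.5]
tcp_rot: [139.3, -0.5, -2.2]
ft_force: [0.6, -0.7, -1.7]
finger_gap: 13.2
```

```bash
python3 -c "
from h import *
tilt([564,20,208],57,10)"
```

```text
t 7.6 tcp [564.2 -32.7 280.5] [139.3  -0.5  -2.2] lip [566.7  17.2 208.3] J [ 15.  10.  87. -39.  96. 108.] F [ 0.6 -0.7 -1.7] gap 13.2
[0, -0.2, -0.9, -2.6, -0.028, -0.0, -0.001]
[0, -0.2, -0.9, -2.6, -0.028, -0.0, -0.001]
[0, -0.2, -0.9, -2.6, -0.028, -0.0, -0.001]
[0, -0.2, -0.9, -2.6, -0.028, -0.0, -0.001]
[0, -0.2, -0.9, -2.6, -0.028, -0.0, -0.001]
[0, -0.2, -0.9, -2.6, -0.028, -0.0, -0.001]
[0, -0.2, -0.9, -2.6, -0.028, -0.0, -0.001]
[0, -0.2, -0.8, -2.6, -0.028, -0.0, -0.001]
[0, -0.2, -0.8, -2.6, -0.028, -0.0, -0.001]
[0, -0.2, -0.8, -2.6, -0.028, -0.0, -0.001]
```

Emit:
servo_tool:
  motion:
    - [0, -0.2, -0.9, -2.6, -0.028, 0, 0]
    - [0, -0.2, -0.9, -2.6, -0.028, 0, 0]
    - [0, -0.2, -0.9, -2.6, -0.028, 0, 0]
    - [0, -0.2, -0.9, -2.6, -0.028, 0, 0]
    - [0, -0.2, -0.9, -2.6, -0.028, 0, 0]
    - [0, -0.2, -0.9, -2.6, -0.028, 0, 0]
    - [0, -0.2, -0.9, -2.6, -0.028, 0, 0]
    - [0, -0.2, -0.8, -2.6, -0.028, 0, 0]
    - [0, -0.2, -0.8, -2.6, -0.028, 0, 0]
    - [0, -0.2, -0.8, -2.6, -0.028, 0, 0]

```text
time: 8.6
tool_pos: [563.5, -4.8, 292.2]
tcp_rot: [121.8, -0.5, -2.2]
ft_force: [-0.3, -0.2, -2.5]
finger_gap: 12.9
```

Emit:
servo_tool:
  motion:
    - [0, 0, 0, 0, 0, 0, 0]
    - [0, 0, 0, 0, 0, 0, 0]
    - [0, 0, 0, 0, 0, 0, 0]
    - [0, 0, 0, 0, 0, 0, 0]
    - [0, 0, 0, 0, 0, 0, 0]
    - [0, 0, 0, 0, 0, 0, 0]

```text
time: 9.2
tool_pos: [563.5, -4.7, 291.8]
tcp_rot: [121.7, -0.5, -2.2]
ft_force: [-0.5, 0.6, -1.1]
finger_gap: 13.0
```

```bash
python3 - <<'E'
from h import *
i=snapshot('top')[150:290,180:320];w=snapshot('wrist');j=snapshot('scene')[140:280,300:440]
cv2.imwrite('pics/p3.png',np.hstack([cv2.resize(i,(400,400)),cv2.resize(j,(400,400))]));cv2.imwrite('pics/w3.png',w)
tilt([564,15,215],26,8)
E
```

```text
t 9.35 tcp [563.5  -4.6 291.7] [121.7  -0.5  -2.2] lip [565.2  21.3 207.8] J [ 24.  19.  84. -52. 104. 115.] F [ 0.4 -0.2 -1.3] gap 12.8
[0, -0.0, 2.5, 6.2, 0.07, -0.0, -0.001]
[0, -0.0, 2.5, 6.2, 0.07, -0.0, -0.001]
[0, -0.0, 2.5, 6.1, 0.07, -0.0, -0.001]
[0, -0.0, 2.5, 6.0, 0.07, -0.0, -0.001]
[0, -0.0, 2.5, 5.9, 0.07, -0.0, -0.001]
[0, -0.0, 2.5, 5.8, 0.07, -0.0, -0.001]
[0, -0.0, 2.5, 5.7, 0.07, -0.0, -0.001]
[0, -0.0, 2.5, 5.7, 0.07, -0.0, -0.001]
```

View pics/p3.png

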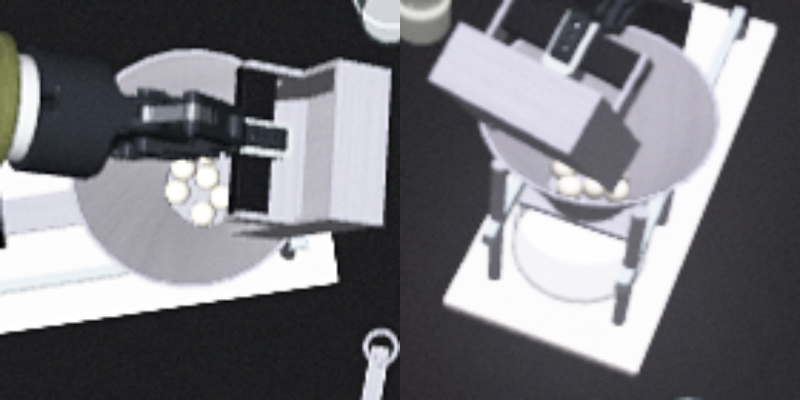

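At least five balls are visible at the throat (left view ≈ (176–220, 160–213)), and none are outside. I'll level the tray and check the count once it's clear.

```bash
python3 -c "
from h import *
tilt([562,0,250],0,10)"
```

```text
t 9.35 tcp [563.5  -4.6 291.7] [121.7  -0.5  -2.2] lip [565.2  21.3 207.8] J [ 24.  19.  84. -52. 104. 115.] F [ 0.4 -0.2 -1.3] gap 12.8
[0, -0.1, 6.5, 8.3, 0.102, -0.001, -0.001]
[0, -0.1, 6.4, 7.9, 0.102, -0.001, -0.001]
[0, -0.1, 6.3, 7.4, 0.102, -0.001, -0.001]
[0, -0.1, 6.2, 6.9, 0.102, -0.001, -0.001]
[0, -0.1, 6.0, 6.5, 0.102, -0.001, -0.001]
[0, -0.1, 5.7, 6.1, 0.102, -0.001, -0.001]
[0, -0.2, 5.4, 5.7, 0.102, -0.001, -0.001]
[0, -0.2, 5.1, 5.4, 0.102, -0.001, -0.001]
[0, -0.2, 4.7, 5.0, 0.102, -0.001, -0.001]
[0, -0.2, 4.4, 4.8, 0.102, -0.001, -0.001]
```

Emit:
servo_tool:
  motion:
    - [0, 0, 6.5, 8.3, 0.102, 0, 0]
    - [0, 0, 6.4, 7.9, 0.102, 0, 0]
    - [0, 0, 6.3, 7.4, 0.102, 0, 0]
    - [0, 0, 6.2, 6.9, 0.102, 0, 0]
    - [0, 0, 6, 6.5, 0.102, 0, 0]
    - [0, 0, 5.7, 6.1, 0.102, 0, 0]
    - [0, 0, 5.4, 5.7, 0.102, 0, 0]
    - [0, 0, 5.1, 5.4, 0.102, 0, 0]
    - [0, 0, 4.7, 5, 0.102, 0, 0]
    - [0, 0, 4.4, 4.8, 0.102, 0, 0]

```text
time: 10.35
tool_pos: [561.2, -84.0, 272.6]
tcp_rot: [-178.1, -0.8, -1.7]
ft_force: [-0.6, 0.3, -2.2]
finger_gap: 13.1
```

Emit:
servo_tool:
  motion:
    - [0, 0, 15, 0, 0, 0, 0]
    - [0, 0, 25, 0, 0, 0, 0]
    - [0, 0, 25, 0, 0, 0, 0]
    - [0, 0, 25, 0, 0, 0, 0]
    - [0, 0, 25, 0, 0, 0, 0]
    - [0, 0, 25, 0, 0, 0, 0]
    - [0, 0, 20, 0, 0, 0, 0]
    - [0, 0, 10, 0, 0, 0, 0]
    - [0, 0, 0, 0, 0, 0, 0]

```text
time: 11.25
tool_pos: [551.8, -268.0, 266.8]
tcp_rot: [-179.3, -0.1, -1.9]
ft_force: [0.4, 0.8, -2.6]
finger_gap: 12.5
```

```bash
python3 - <<'E'
from h import *
i=snapshot('top');j=snapshot('scene')
cv2.imwrite('pics/p4.png',np.hstack([cv2.resize(i[150:290,180:320],(400,400)),cv2.resize(i[170:300,335:465],(400,400))]))
tilt([560,-172,200],0,1)
E
```

```text
t 11.35 tcp [ 552.1 -266.5  266.9] [-179.2   -0.2   -1.8] lip [ 554.9 -181.3  246. ] J [-31.   9.  80.   1.  91.  61.] F [ 0.4 -0.2 -1.3] gap 12.7
[0, 4.5, -9.1, 45.0, -0.013, -0.003, 0.003]
```

View pics/p4.png

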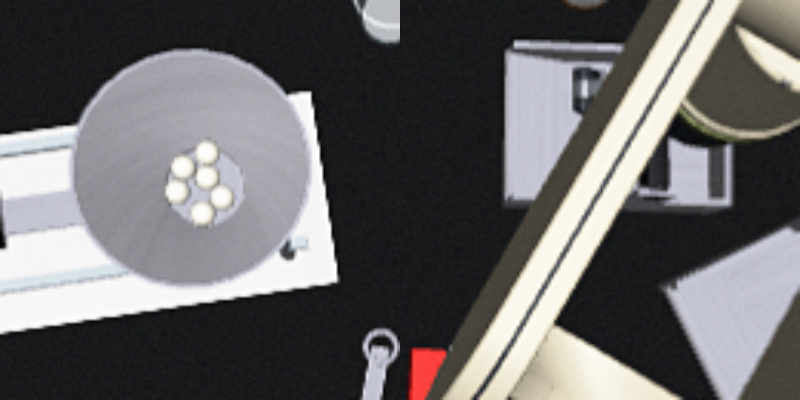

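All six balls are at the throat in the funnel: (207,152), (182,167), (206,177), (177,190), (220,196), (202,213). Setting the tray down.

Emit:
servo_tool:
  motion:
    - [0, 1, -2, 30, -0.013, 0, 0]
    - [0, 1, -2, 35, 0, 0, 0]
    - [0, 1, -2, 35, 0, 0, 0]
    - [0, 1, -2, 35, 0, 0, 0]
    - [0, 0, 0, 35, 0, 0, 0]
    - [0, 0, 0, 25, 0, 0, 0]
    - [0, 0, 0, 10, 0, 0, 0]
    - [0, 0, 0, 4, 0, 0, 0]
    - [0, 0, 0, 0, 0, 0, 0]

```text
time: 12.25
tool_pos: [562.4, -249.2, 56.6]
tcp_rot: [179.8, -0.6, -1.2]
ft_force: [-0.5, 0.3, -2.1]
finger_gap: 12.8
```

Emit:
servo_tool:
  motion:
    - [0, 0, 0, 4, 0, 0, 0]
    - [0, 0, 0, 3, 0, 0, 0]
    - [0, 0, 0, 2, 0, 0, 0]
    - [0, 0, 0, 1, 0, 0, 0]

```text
time: 12.65
tool_pos: [566.2, -250.9, 51.7]
tcp_rot: [179.6, -1.0, -1.2]
ft_force: [-0.0, -0.4, -1.6]
finger_gap: 13.0
```

Emit:
servo_tool:
  motion:
    - [0, -1, 0, 3, 0, -0.01, 0]
    - [0, -1, 0, 3, 0, 0, 0]
    - [0, 0, 0, 1, 0, 0, 0]

```text
time: 12.95
tool_pos: [565.1, -251.9, 46.4]
tcp_rot: [179.5, -0.5, -1.3]
ft_force: [-4.1, 1.9, 9.9]
finger_gap: 13.4
```

Contact with the bench (≈+10 N). Releasing and rising.

Emit:
servo_tool:
  motion:
    - [85, 0, 0, 0, 0, 0, 0]
    - [85, 0, 0, 0, 0, 0, 0]
    - [85, 0, 0, 0, 0, 0, 0]
    - [85, 0, 0, 0, 0, 0, 0]
    - [85, 0, 0, 0, 0, 0, 0]
    - [85, 0, 0, 0, 0, 0, 0]

```text
time: 13.55
tool_pos: [565.5, -252.4, 46.8]
tcp_rot: [179.5, -0.6, -1.3]
ft_force: [-0.1, 0.7, 0.2]
finger_gap: 85.1
```

Emit:
servo_tool:
  motion:
    - [85, 0, 0, -20, 0, 0, 0]
    - [85, 0, 0, -35, 0, 0, 0]
    - [85, 0, 0, -40, 0, 0, 0]
    - [85, 0, 0, -45, 0, 0, 0]
    - [85, 0, 0, -45, 0, 0, 0]
    - [85, 0, 0, -45, 0, 0, 0]
    - [85, 0, 0, -20, 0, 0, 0]

```text
time: 14.25
tool_pos: [559.6, -248.0, 298.7]
tcp_rot: [179.8, 0.1, -1.3]
ft_force: [0.9, -0.5, 0.4]
finger_gap: 85.0
```

Emit:
servo_tool:
  motion:
    - [85, 0, -40, 0, 0, 0, 0]
    - [85, 0, -48, 0, 0, 0, 0]
    - [85, 0, -48, 0, 0, 0, 0]
    - [85, 0, -48, 0, 0, 0, 0]
    - [85, 0, -48, 0, 0, 0, 0]
    - [85, 0, -48, 0, 0, 0, 0]
    - [85, 0, -48, 0, 0, 0, 0]
    - [85, 0, -48, 0, 0, 0, 0]
    - [85, 0, -45, 0, 0, 0, 0]
    - [85, 0, -30, 0, 0, 0, 0]

```text
time: 15.25
tool_pos: [572.7, 213.5, 302.9]
tcp_rot: [179.5, -0.7, -1.8]
ft_force: [0.3, -1.2, 0.2]
finger_gap: 85.0
```

Emit:
servo_tool:
  motion:
    - [85, -7, -10, 5, 0, 0, -0.08]
    - [85, -7, -10, 5, 0, 0, -0.085]
    - [85, 0, 0, 0, 0, 0, 0]

```text
time: 15.55
tool_pos: [557.0, 239.8, 291.6]
tcp_rot: [179.5, -0.6, 8.3]
ft_force: [-0.5, 0.1, 0.1]
finger_gap: 84.7
```

```bash
python3 - <<'E'
from h import *
s=sense();i=snapshot('wrist');cv2.imwrite('pics/w5.png',i)
np.savez('w5',tool_pos=s['tool_pos'],tcp_rot=s['tcp_rot'])
c=cam('wrist',s);print(s['tool_pos'],s['tcp_rot'],proj(c,[[540.5,234.2,150],[576,318,104],[565,66,190]]))
E
```

```text
[556.95087237 239.80856306 291.55390858] [179.46865271  -0.55794645   8.34199331] [[322.00243532 246.30849294]
 [238.73462074 182.92762887]
 [544.79141583 263.02125757]]
```

View pics/w5.png

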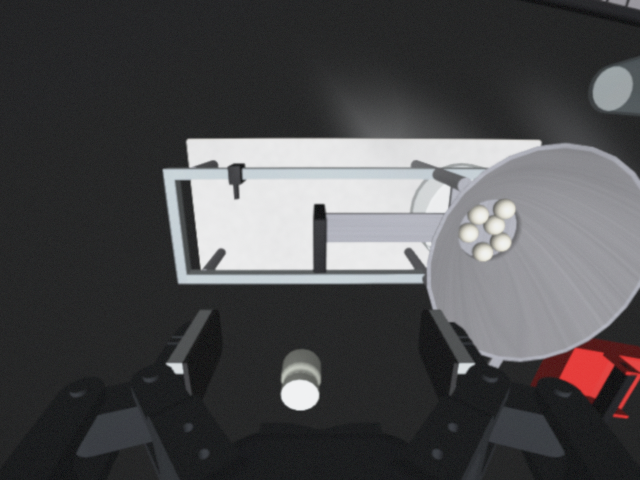

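All six balls are at the funnel throat (≈460–510, 205–255). The tab is at ≈(320,240) and the clip at ≈(236,173) with its pointer reaching down to (236,198). Measuring both.

```bash
python3 - <<'E'
from h import *
np.set_printoptions(precision=1,suppress=True)
z=np.load('w5.npz');c=cam('wrist',z);i=cv2.imread('pics/w5.png');g=i.max(2)
print('tab rows');[print(r,g[r,305:340]) for r in (207,212,220,235,255,268)]
print('clip rows');[print(r,g[r,218:255]) for r in (165,170,175,180,185,192,197)]
a=np.deg2rad(8.3);F=np.array([565,66.]);ys=np.array([-np.sin(a),np.cos(a)]);xs=np.array([np.cos(a),np.sin(a)])
def st(uv,h):
    P=ray(c,uv,h)[:,:2]-F;return np.c_[P@xs,P@ys]
print('tab top corners',st([[314,205],[326,205],[314,272],[326,272]],150))
print('clip',st([[228,165],[245,165],[228,182],[245,182],[236,198]],104))
print('rail ends',st([[165,169],[490,169]],93), 'rail bottom',st([[180,283],[425,281]],93))
print('proj predicted clip top corners for pull 70/76/82',[proj(c,[np.r_[F+xs*55+ys*(170+p),104]]) for p in (70,76,82)])
E
```

```text
tab rows
207 [234 235 235 235 234 235 233 224 172  93  35  24  25  16  20  23  22  25
  31  91 173 223 232 234 234 235 235 235 235 235 235 234 234 233 233]
212 [234 234 233 234 233 233 230 208 146  72  25  27  21  23  20  25  25  25
  30  46  98 156 191 196 198 196 198 197 198 200 197 196 196 195 194]
220 [232 232 233 233 234 235 229 195 118  62  53  51  56  52  55  54  54  54
  55  52  61 102 151 179 184 187 187 188 187 187 188 186 186 189 188]
235 [234 235 234 235 234 233 229 198 122  66  60  62  60  62  63  59  63  63
  58  54  65 108 159 183 190 190 190 190 189 190 190 192 191 191 189]
255 [234 234 235 235 234 234 230 202 130  70  59  58  56  55  59  56  54  56
  58  50  84 154 215 231 235 235 235 235 235 234 234 234 235 234 235]
268 [229 228 229 228 229 229 225 201 133  74  53  54  54  57  54  51  53  51
  52  51  90 163 215 228 229 229 228 228 228 227 228 229 229 230 230]
clip rows
165 [171 221 228 229 230 230 231 231 230 221 200 155 117  79  53  40  39  40
  43  41  39  38  22  25  28  42  94 171 223 230 230 230 231 231 232 231
 232]
170 [211 211 212 212 211 211 211 210 201 16
[... 560 characters left out ...]
33 233 233 233
 232]
192 [233 233 233 233 233 233 233 233 233 233 234 233 233 231 221 170 101  70
  69  60  97 172 224 232 232 233 234 234 234 234 235 235 235 235 234 234
 234]
197 [233 233 233 233 233 233 232 233 233 233 233 233 233 233 230 208 129  75
  70  65  90 163 221 232 232 232 233 232 233 234 234 234 234 234 234 234
 234]
tab top corners [[ 36.1 176.7]
 [ 36.1 166.8]
 [-23.9 177. ]
 [-23.9 166.4]]
clip [[ 63.9 256.6]
 [ 63.9 240.8]
 [ 48.2 257.8]
 [ 48.1 241.8]
 [ 32.9 251.4]]
rail ends [[ 59.3 320.6]
 [ 59.3   6.1]] rail bottom [[-61.1 320.9]
 [-59.4  58.8]]
proj predicted clip top corners for pull 70/76/82 [array([[246.5, 174.6]]), array([[240.1, 174.6]]), array([[233.6, 174.7]])]
```

Emit:
servo_tool:
  motion:
    - [85, -8, 1, 10, 0.009, -0.01, 0]
    - [85, -8, 1, 30, 0, 0, 0]
    - [85, 0, 0, 35, 0, 0, 0]
    - [85, 0, 0, 35, 0, 0, 0]
    - [85, 0, 0, 30, 0, 0, 0]
    - [85, 0, 0, 20, 0, 0, 0]
    - [85, 0, 0, 10, 0, 0, 0]

```text
time: 16.3
tool_pos: [550.0, 230.5, 125.2]
tcp_rot: [-179.9, -0.9, 6.7]
ft_force: [0.6, 4.9, 2.5]
finger_gap: 84.9
```

Emit:
servo_tool:
  motion:
    - [85, 0, -3, 0, 0, 0, -0.015]
    - [85, 0, -2, 0, 0, 0, -0.01]
    - [85, 0, 0, 0, 0, 0, 0]

```text
time: 16.6
tool_pos: [550.5, 233.8, 125.8]
tcp_rot: [-179.9, -0.9, 7.9]
ft_force: [-1.0, -0.3, 0.7]
finger_gap: 84.8
```

Emit:
servo_tool:
  motion:
    - [85, -5, -1, 7, 0, -0.015, -0.007]
    - [85, -4, -1, 7, 0, 0, 0]
    - [85, 0, -1, 2, 0, 0, 0]

```text
time: 16.9
tool_pos: [542.0, 235.4, 110.6]
tcp_rot: [-179.9, -0.2, 8.2]
ft_force: [0.1, -0.8, -0.6]
finger_gap: 85.0
```

Well placed. Closing on the tab.

Emit:
servo_tool:
  motion:
    - [0, 0, 0, 0, 0, 0, 0]
    - [0, 0, 0, 0, 0, 0, 0]
    - [0, 0, 0, 0, 0, 0, 0]
    - [0, 0, 0, 0, 0, 0, 0]
    - [0, 0, 0, 0, 0, 0, 0]
    - [0, 0, 0, 0, 0, 0, 0]
    - [0, 0, 0, 0, 0, 0, 0]
  force: 80

```text
time: 17.6
tool_pos: [541.4, 236.9, 110.4]
tcp_rot: [-179.8, -0.1, 8.3]
ft_force: [0.4, -0.3, -0.0]
finger_gap: 11.1
```

Emit:
servo_tool:
  motion:
    - [0, 0, -8, 0, 0, 0, 0]
    - [0, 0, -12, 0, 0, 0, 0]
    - [0, 0, -12, 0, 0, 0, 0]
    - [0, 0, -12, 0, 0, 0, 0]
    - [0, 0, -12, 0, 0, 0, 0]
    - [0, 0, -12, 0, 0, 0, 0]
    - [0, 0, -8, 0, 0, 0, 0]
    - [0, 0, 0, 0, 0, 0, 0]

```text
time: 18.4
tool_pos: [531.2, 306.2, 110.4]
tcp_rot: [179.2, 0.1, 8.0]
ft_force: [-0.4, -9.2, 1.4]
finger_gap: 10.8
```

Emit:
servo_tool:
  motion:
    - [0, 0, -6, 0, 0.01, 0, 0]
    - [0, 0, -3, 0, 0, 0, 0]
    - [0, 0, 0, 0, 0, 0, 0]
    - [0, 0, 0, 0, 0, 0, 0]

```text
time: 18.8
tool_pos: [530.6, 310.3, 110.4]
tcp_rot: [179.3, 0.2, 7.9]
ft_force: [-1.2, -10.3, 1.5]
finger_gap: 11.0
```

```bash
python3 - <<'E'
from h import *
s=sense();i=snapshot('wrist');cv2.imwrite('pics/w6.png',i);t=snapshot('top');sc=snapshot('scene')
np.savez('w6',tool_pos=s['tool_pos'],tcp_rot=s['tcp_rot'])
a=np.deg2rad(8.3);d=np.array(s['tool_pos'])[:2]-[541.4,236.9];print('pull',-d[0]*np.sin(a)+d[1]*np.cos(a),s['ft_force'])
A=cv2.resize(i[60:360,120:520],(800,600))
B=cv2.resize(t[150:290,110:310],(400,280));C=cv2.resize(sc[120:280,290:450],(400,400))
cv2.imwrite('pics/p6.png',A);o=np.zeros((400,800,3),np.uint8);o[:280,:400]=B;o[:,400:]=C;cv2.imwrite('pics/p7.png',o)
E
```

```text
pull 74.19011304863463 [ -1.16859093 -10.27942232   1.49553411]
```

View pics/p6.png

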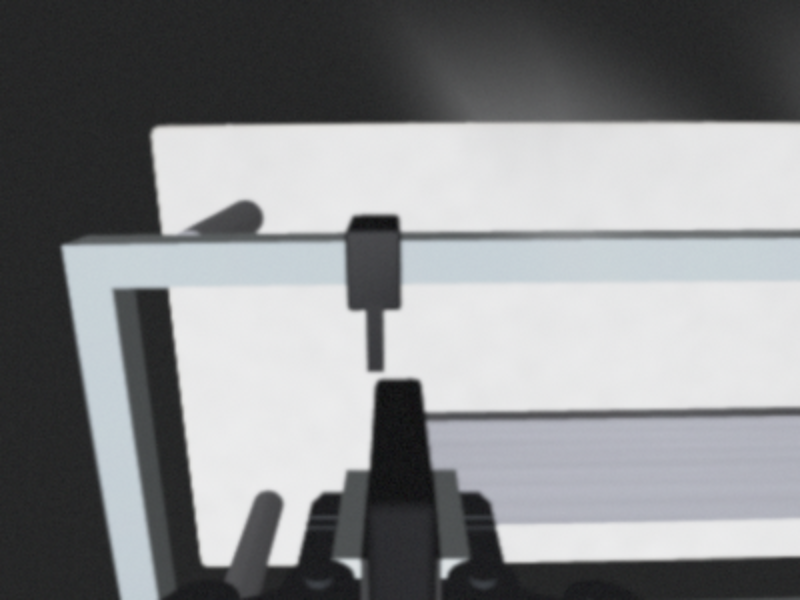

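View pics/p7.png

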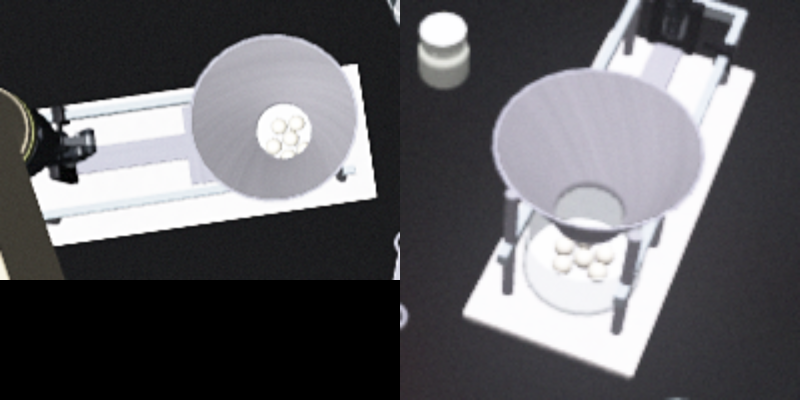

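The clip's middle is at col 374 and the tab's at about col 399, at about 4.4 px/mm, so another 5.5 mm is needed; this agrees with the earlier 79.4 mm estimate. Balls are already in the jar.

Emit:
servo_tool:
  motion:
    - [0, 0, -5, 0, 0.01, 0, 0]
    - [0, 0, -3, 0, 0, 0, 0]
    - [0, 0, 0, 0, 0, 0, 0]
    - [0, 0, 0, 0, 0, 0, 0]

```text
time: 19.35
tool_pos: [530.1, 312.5, 110.4]
tcp_rot: [179.2, 0.3, 7.7]
ft_force: [-1.5, -10.7, 1.8]
finger_gap: 10.8
```

Emit:
servo_tool:
  motion:
    - [0, 0, 0, 0, 0, 0, 0]
    - [0, 0, 0, 0, 0, 0, 0]
    - [0, 0, 0, 0, 0, 0, 0]
    - [0, 0, 0, 0, 0, 0, 0]

```text
time: 19.75
tool_pos: [530.7, 308.2, 110.4]
tcp_rot: [178.9, 0.4, 7.6]
ft_force: [-1.7, -10.4, 0.9]
finger_gap: 11.0
```

Emit:
servo_tool:
  motion:
    - [0, 0, -5, 0, 0.01, 0, 0]
    - [0, 0, -5, 0, 0.005, 0, -0.005]
    - [0, 0, -3, 0, 0.002, 0, 0]
    - [0, 0, -1, 0, 0.001, 0, 0]
    - [0, 0, -1, 0, 0.001, 0, 0]
    - [0, 0, -1, 0, 0.001, 0, 0]
    - [0, 0, -1, 0, 0.001, 0, 0]

```text
time: 20.45
tool_pos: [529.6, 315.2, 110.3]
tcp_rot: [179.1, 0.6, 7.6]
ft_force: [-2.2, -11.4, 2.6]
finger_gap: 10.9
```

```bash
python3 - <<'E'
from h import *
for k in range(12):
    i=snapshot('wrist');s=sense();
    if k%3==2: print(round(s['time'],2),np.round(s['tool_pos'],1),np.round(s['ft_force'],1))
t=snapshot('top');sc=snapshot('scene')
A=cv2.resize(i[150:300,220:420],(400,300));B=cv2.resize(t[180:260,330:430],(400,320));C=cv2.resize(sc[180:260,330:410],(400,400))
D=cv2.resize(t[190:240,225:275],(400,400))
o=np.zeros((600,800,3),np.uint8);o[:300,:400]=A;o[300:,:400]=B[:300];o[:300,400:]=C[80:380];o[300:,400:]=D[50:350];cv2.imwrite('pics/p8.png',o)
E
```

```text
20.6 [529.6 315.2 110.3] [ -1.1 -10.9   1.7]
20.75 [529.7 315.2 110.4] [ -1.1 -12.2   3. ]
20.9 [529.6 315.2 110.3] [ -1.8 -10.7   1.7]
21.05 [529.6 315.2 110.3] [ -1.7 -11.4   3. ]
```

View pics/p8.png

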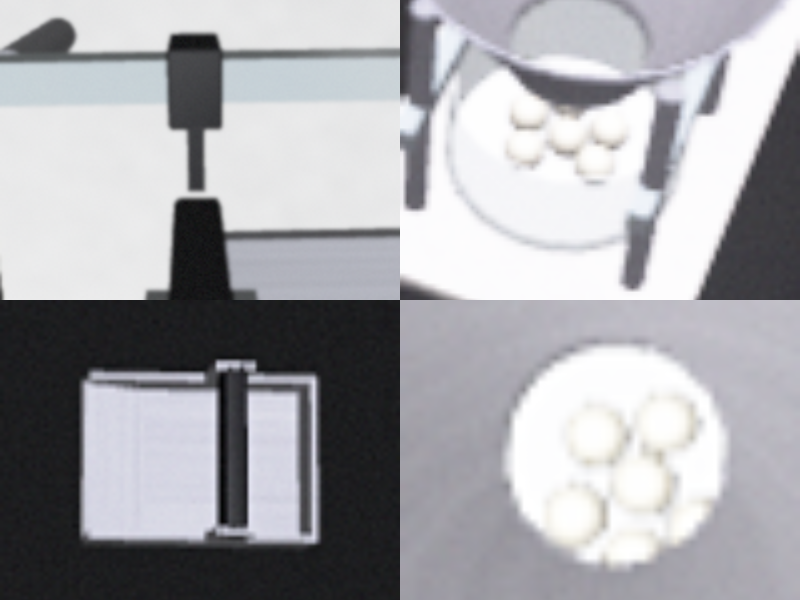

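The clip pointer (col 195) and the tab (≈199) are about 1 mm apart. Six balls lie in the jar (four full and two partly hidden, seen through the throat), the tray is upright and empty, and the pose is steady.

```bash
python3 -c "
from bench import *
print(hand_in())"
```

```text
the job is handed in; nothing more can be done
None
```

I tipped all six balls into the funnel with the gate shut and set the empty tray back upright on the bench. I then pulled the gate about 79 mm by its tab and handed in at about 21 s, still gripping it.

Last checks before handing in:
- **Tab at the clip:** the tab's middle was about 1 mm from the clip's in the wrist picture.
- **Held steady:** the tool position changed by no more than 0.1 mm over 0.6 s, with about 11 N of spring load on it.
- **Balls:** six were visible in the jar, four whole and two partly hidden behind the throat edge. The side view alone showed about five.
- **Tray:** it stands empty and upright, clear of the gripper.
- **Bystanders:** none was touched as far as I know, though I did not measure their final positions.

Three things went off plan:
- **First tray grip:** it drifted too high, so I regripped once.
- **Descent to the tab:** there was a brief force of about 5 N, which was gone at the next reading.
- **Holding the gate:** it crept back under zero-motion rows, so I re-pulled it and ended with small outward offsets.

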